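# Third hand at the frame jig: clear the mug, hold the rail

### The arm

A 6-joint arm with a two-finger parallel gripper is mounted at the origin on the work surface. World frame = base frame: x ahead of the robot, y to its left, z up, the work surface at z = 0. Lengths are in m, angles in rad, forces in N, time in s.
With the tool pointing down it reaches from about 0.225 to 0.725 m from the base axis. Payload 3.1 kg.
Tool frame: the origin (TCP) lies midway between the tips of the shut fingers; the grasp point (between the pads) lies 19 mm behind it (manip.grip_point_offset is the distance from the TCP to the grasp point, in m); z points along the fingers, x is the direction in which the jaws open and shut, and the axes are right-handed (so a half turn about z gives the same grasp; the last joint's range is limited). The gripper opens to 85 mm and grips with 20 to 120 N. Pads are 22 mm wide; open, the fingers measure 114 mm over their backs; the gripper's body (76 mm by 85 mm) begins 54 mm behind the grasp point. The pads swing forward as they close: fully open they stand 13 mm farther back than shut.
Start: joints at [1.034, 0.048, 0.099, 1.622, 0, 1.443], TCP at [0.209, 0.482, 0.231] pointing down, gripper open.
Joint ranges: [-2.91, 2.91], [-0.99, 1.94], [-1.21, 1.42], [-2.12, 2.29], [-1.49, 1.47], [-3.14, 3.14]. Speed limits (rad/s): [2.79, 2.79, 3.14, 3.14, 3.14, 3.14].

### API

Orientations are given as a unit quaternion [w, x, y, z].
In Python, from station import manip gives the robot as it stands.
- The arm moves only by the tool jog_arm, never from a script. Its argument "steps" is text: rows parted by semicolons, each of 7 numbers parted by spaces: the finger opening in mm, from 0 to 85.4, then the shift along the tool's x, y, z in mm, then the turn, a rotation vector about the tool's x, y, z in degrees. In form: gripper tx ty tz rx ry rz; .... A call has 1 to 10 rows; each row is the pose to reach, as a shift and turn from the pose measured when the call began, along the tool's axes at that moment; what a row does not reach only later rows make up. A row lasts 1/8 s, in which the tool goes at most 62.5 mm and 10.7 degrees, less where a joint would pass 70% of its speed; a pose out of reach is approached as far as the arm can. A call with a gripper value outside its range is refused whole. The fingers move at their own pace and stop on an object; "squeeze" is the grip in N (left out, the last holds). Time passes only in rows, so rows that repeat a pose let the fingers close. It gives the time, the measured TCP pose, the force and the opening at its end, in the units of the state.
- manip.observe(): the state, without advancing time (a new reading comes with each control period).
- manip.camera(name): name is "scene" or "side" or "wrist"; returns the picture (400x640x3 uint8, red, green, blue); there is no depth.
- manip.camera_params(name): a dict with "fx", "fy", "cx", "cy" (pixels), "k1" (the pictures are not rectified: a ray, as slopes to the right and down, at radius r is drawn at 1 + k1 r^2 times it, then the intrinsics apply), "extrinsics" (4x4, takes a point from world to camera coordinates). Camera axes: x right, y up, looking along -z (the intrinsics and any distortion apply to the point x, -y, -z); pixel columns grow to the right and rows downward; lengths in m; the calibration is good to about 2 mm. A picture is of the moment at which its call begins: read the wrist's pose just before it. camera_params takes no time and is no camera call; for the wrist camera it gives the pose at the moment of the call.
- manip.hand_in(): hands the job in, once; it reports no verdict.
Trained networks look in the newest picture that a camera, given by its name, has taken for a name from the list of things; names that differ only in an ending like _2 or _b are one class to them, and where a whole thing is asked for, a point or a joint stands for the part that bears it (a point fixed in the world has none). Each returns a list of dicts, best first, with "conf" (0 to 1); they miss things now and then, are a little off and sometimes report something else, mostly with a low value. They report only what shows in the picture. A call takes as long as a camera call.
- manip.spot_in(camera, thing): "xy" ([column, row] in pixels, amid what is visible of it).
- manip.masks_of(camera, thing): "region" (400x640 bool, what is visible of it) and "xy" ([column, row] in pixels, amid what is visible of it).
The state is a dict: "time": time; "qpos": joint angles; "joint_vel": joint speeds; "effort": joint torques, N m; "eef_pos": TCP position; "tool_rot": TCP orientation; "wrist_force": force on the tool from outside, world axes, zero at the start; "wrist_torque": the same for the moment, N m; "finger_gap": finger opening in m.
Only numpy, scipy, OpenCV 4.12 (cv2) and the standard library are available. Lean on these libraries where they do the work, as an engineer would, in place of code of your own. Each camera call takes 0.05 s, during which the arm holds its last target.

### The job

Clear the white mug off the plywood jig by hanging it by its handle on the hook of the steel stand. Then stand the long pale frame rail on edge on the jig board, centred along the sprung fence, and press it squarely against the fence with a steady push of about 10 N, so that the fence face is pushed back flush with the fixed blocks at its two ends; finish while still holding it pressed there, so that a colleague can screw it. Leave everything else on the bench where it is.

Things in the scene. Friction and masses are not known exactly. Their poses are not given: they have to be found in the camera images.
- jig: plywood jig board fixed to the bench, 220 (x) x 260 (y) x 12 mm; origin at the centre of its underside, its top 12 mm above. Its x axis points across the board, from its open side near the robot to the sprung fence. A fixed wooden block (front face at x = +42 mm, |y| 104.5 to 124.5 mm) stands at each end of the fence and a fixed back rail (x 81 to 99 mm) behind it; all of these and the fence top out 34 mm above the bench
- fence (a joint): how far the sprung wooden fence has been pushed back along the jig's x axis, m: 0 at rest, stop at 0.022. It is 200 mm long (y), 18 mm thick, 21.5 mm tall, and springs resist with 0.8 N per mm. At 0.012 (about 10 N) its front face is flush with the front faces of the two fixed end blocks
- fence_face (a point): middle of the fence's front face (moves with the fence), 11 mm above the board; at rest it lies at x = +30 mm, y = 0 of the jig; x points out of the back of the fence (the way to press), y along the fence
- rail: straight pale wooden frame rail, 180 mm long (y), 20 mm thick (x), 48 mm tall (z), about 0.1 kg, standing on its narrow edge on the bench; origin at the centre of its underside. It is the longer of the two pale bars; it looks the same either way round
- mug: empty white enamel mug standing on the jig board, 66 mm across, 80 mm tall, 3 mm wall, about 0.18 kg; origin at the centre of its underside, z up its axis. A D-shaped handle of 8 mm round bar sticks out along its +y, to 72 mm from the axis
- mug_loop (a point): middle of the mug's handle opening, 49 mm along +y from the mug's axis and 41 mm above its underside; the opening is 31 mm (y) by 42 mm (z), and a hook passes through it along the mug's x
- stand: fixed steel hook stand: base disc 110 mm across and 12 mm high, a post of 8 mm round bar up to 180 mm, and from its top one arm that runs level along the stand's -x for 85 mm and then turns up 12 mm over the last 12 mm (tip at x = -97 mm, 196 mm above the bench). Origin at the centre of the underside of the base
- hook (a point): point on the top of the level hook arm where the mug's handle should hang: 60 mm out from the post (x = -60 mm of the stand), 184 mm above the bench; the axes are the stand's
- brush_mug: a bystander: white mug, 68 mm across and 82 mm tall, filled with upright brushes reaching 200 mm; origin under its middle
- jar: a bystander: closed paint jar, 60 mm across and 75 mm tall; origin under its middle
- dish: a bystander: shallow white paint dish, 90 mm across and 18 mm tall; origin under its middle
- offcut: a bystander: short offcut of the same wood as the rail, only 90 mm long, 20 mm thick, 48 mm tall, on edge; origin under its middle, y along its length
- hammer: a bystander: hammer lying flat on the right of the bench; x runs from handle to head
- bottle: a bystander: clear bottle, 60 mm across and 170 mm tall; origin under its middle
- block: a bystander: dark wooden block 50 x 120 x 40 mm; origin under its middle

How it is judged:
By the outcome, as a careful person would: the job done as asked, in the order asked, and still so for the second after the job is handed in, while the arm keeps its last pose, push and grip.
It also fails if it takes over 58 s, if anything falls off the work surface, if the arm or the gripper's body presses on something with over 40 N, if the wrist force passes 120 N, or if a joint passes its speed limit or range.

## Working session

There is one attempt and no reset: what is moved stays moved. The work goes in short steps, Python scripts to look and compute and a tool call to move; the robot and the scene stay as the last step left them, time stands still between calls to the robot, and variables do not carry over. Pictures are saved under pics/ and viewed, and the job is handed in when it is done.

Besides the shell and the picture viewer there is one more tool, called after "Emit:" by a JSON object that holds its "name" and its "arguments". jog_arm: Moves the arm, as the interface text tells. Its arguments: {"type":"object","properties":{"steps":{"type":"string"},"squeeze":{"type":"number"}},"required":["steps"]}

```bash
ls; mkdir -p pics
python3 - <<'E'
from station import manip
import cv2
print(manip.observe())
for n in ["scene","side","wrist"]:
    im=manip.camera(n); cv2.imwrite(f"pics/{n}0.png",im[:,:,::-1]); p=manip.camera_params(n); print(n,p)
E
```

```text
pics
{'time': 0.0, 'qpos': array([1.03420356e+00, 4.87572581e-02, 9.75726270e-02, 1.62195591e+00,
       1.51270203e-05, 1.44298797e+00]), 'joint_vel': array([-2.44816028e-03, -7.95271299e-06, -8.06729839e-04, -1.56487839e-03,
       -1.70161782e-03,  6.74977006e-04]), 'effort': array([ 1.38736350e-04, -3.38779736e+01,  3.20016861e+01,  2.01343722e-02,
       -1.67123113e-05, -1.22112462e-05]), 'eef_pos': array([0.20838653, 0.48121796, 0.2301011 ]), 'tool_rot': array([ 5.06398571e-04,  8.35910366e-01,  5.48864724e-01, -1.05709678e-03]), 'wrist_force': array([-0.65292323, -0.07733135,  0.07268492]), 'wrist_torque': array([0.00678102, 0.04633147, 0.01418315]), 'finger_gap': 0.08582423431801443}
scene {'fx': 365.42867162011595, 'fy': 365.42867162011595, 'cx': 322.90784781679673, 'cy': 193.0976149221831, 'k1': -0.04710345355440397, 'extrinsics': array([[ 0.56959779,  0.82172189, -0.01820679, -0.33177091],
       [-0.62884847,  0.44995242,  0.63410758,  0.2690151 ],
       [ 0.52925227, -0.34973697,  0.77303046, -1.66279581],
       [ 0.        ,  0.        ,  0.        ,  1.        ]])}
side {'fx': 364.2261159228923, 'fy': 364.2261159228923, 'cx': 322.58411032623263, 'cy': 197.1168643020797, 'k1': -0.040796242109555396, 'extrinsics': array([[ 0.77240744, -0.63504214,  0.01040349, -0.47434022],
       [ 0.48465246,  0.59991554,  0.63656369, -0.3696678 ],
       [-0.41048598, -0.48664445,  0.77115397, -0.84435573],
       [ 0.        ,  0.        ,  0.        ,  1.        ]])}
wrist {'fx': 346.33084348059566, 'fy': 346.33084348059566, 'cx': 314.84056493034103, 'cy': 199.37289314819625, 'k1': -0.0705743695754997, 'extrinsics': array([[ 0.39755631,  0.91757335, -0.00284939, -0.52395921],
       [-0.87339011,  0.37745737, -0.30775907,  0.04151085],
       [-0.281316  ,  0.12484019,  0.95146005, -0.38076553],
       [ 0.        ,  0.        ,  0.        ,  1.        ]])}
```

View pics/scene0.png

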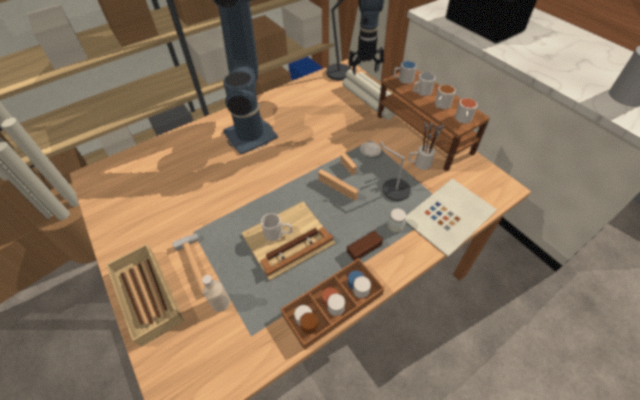

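View pics/side0.png

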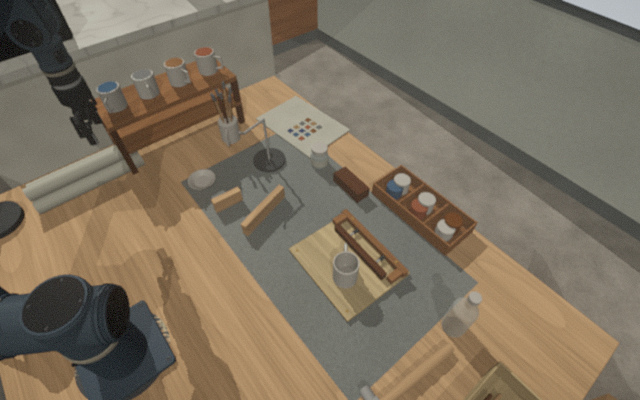

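View pics/wrist0.png

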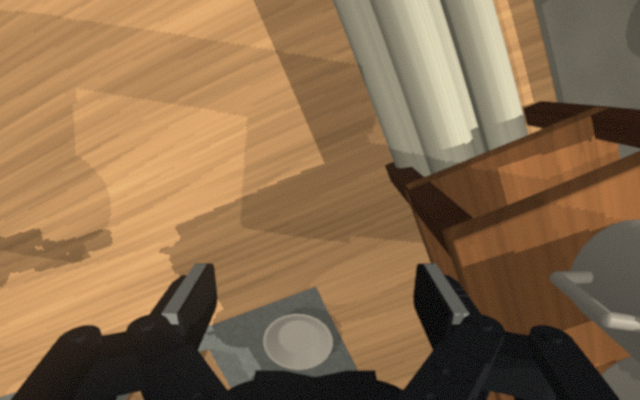

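```bash
cat > h.py <<'E'
import numpy as np, cv2
from station import manip
def proj(p,P):
    P=np.atleast_2d(P); E=np.array(p["extrinsics"]); c=P@E[:3,:3].T+E[:3,3]
    u=c[:,0]/-c[:,2]; v=-c[:,1]/-c[:,2]; r2=u*u+v*v; f=1+p["k1"]*r2
    return np.stack([p["fx"]*u*f+p["cx"],p["fy"]*v*f+p["cy"]],1)
def ray(p,xy):
    a=np.array([(xy[0]-p["cx"])/p["fx"],(xy[1]-p["cy"])/p["fy"]]); s=a.copy()
    for _ in range(20): s=a/(1+p["k1"]*(s@s))
    E=np.array(p["extrinsics"]); d=E[:3,:3].T@np.array([s[0],-s[1],-1]); o=-E[:3,:3].T@E[:3,3]
    return o,d/np.linalg.norm(d)
def onz(p,xy,z):
    o,d=ray(p,xy); return o+d*(z-o[2])/d[2]
def tri(rs):
    A=np.zeros((3,3));b=np.zeros(3)
    for o,d in rs:
        M=np.eye(3)-np.outer(d,d);A+=M;b+=M@o
    return np.linalg.solve(A,b)
def crop(im,x0,y0,x1,y1,s,name):
    cv2.imwrite(name,cv2.resize(im[y0:y1,x0:x1,::-1],None,fx=s,fy=s,interpolation=cv2.INTER_CUBIC))
E
python3 - <<'E'
from h import *
import pickle
out={}
for n in ["scene","side"]:
    im=manip.camera(n);p=manip.camera_params(n); out[n]=dict(im=im,p=p)
    for t in ["mug","jig","rail","stand","fence","hook","mug_loop"]:
        r=manip.masks_of(n,t)
        out[n][t]=r
        for d in r[:3]:
            ys,xs=np.where(d["region"]); print(n,t,round(d["conf"],2),np.round(d["xy"],1),xs.size,(xs.min(),ys.min(),xs.max(),ys.max()) if xs.size else 0)
pickle.dump(out,open("o.pkl","wb"))
crop(out["scene"]["im"],230,130,430,280,4,"pics/sc1.png")
crop(out["side"]["im"],190,90,410,320,2.6,"pics/sd1.png")
print(manip.observe()["time"])
E
```

```text
scene mug 0.62 [273.5 229.1] 483 (np.int64(262), np.int64(214), np.int64(291), np.int64(240))
scene jig 0.79 [292.1 240.3] 3492 (np.int64(242), np.int64(203), np.int64(333), np.int64(279))
scene rail 0.82 [335.9 184.1] 488 (np.int64(318), np.int64(171), np.int64(357), np.int64(200))
scene stand 0.79 [396.4 184.1] 655 (np.int64(382), np.int64(146), np.int64(410), np.int64(201))
scene stand 0.57 [292.4 241.9] 415 (np.int64(267), np.int64(229), np.int64(317), np.int64(259))
scene fence 0.9 [293.2 243.6] 396 (np.int64(266), np.int64(228), np.int64(317), np.int64(258))
scene hook 0.96 [393.4 189.5] 557 (np.int64(382), np.int64(145), np.int64(410), np.int64(201))
scene mug_loop 0.58 [273.9 226.8] 479 (np.int64(263), np.int64(214), np.int64(291), np.int64(241))
side mug 0.84 [345.7 268. ] 838 (np.int64(332), np.int64(244), np.int64(359), np.int64(287))
side mug 0.34 [316.6 159.3] 399 (np.int64(311), np.int64(143), np.int64(327), np.int64(169))
side jig 0.87 [358.8 261.8] 6145 (np.int64(289), np.int64(210), np.int64(409), np.int64(320))
side jig 0.68 [197.6 178.8] 432 (np.int64(188), np.int64(169), np.int64(214), np.int64(189))
side jig 0.55 [414.7 378.5] 1218 (np.int64(359), np.int64(343), np.int64(453), np.int64(399))
side rail 0.74 [261.9 210.9] 781 (np.int64(241), np.int64(185), np.int64(284), np.int64(235))
side stand 0.76 [265.1 160.2] 784 (np.int64(240), np.int64(118), np.int64(284), np.int64(172))
side fence 0.93 [358.4 249. ] 623 (np.int64(334), np.int64(224), np.int64(385), np.int64(278))
side fence 0.28 [263.6 159.8] 827 (np.int64(240), np.int64(119), np.int64(284), np.int64(173))
side hook 0.7 [265.  153.4] 892 (np.int64(239), np.int64(119), np.int64(285), np.int64(172))
side hook 0.45 [227.9 199.3] 423 (np.int64(212), np.int64(188), np.int64(241), np.int64(211))
side mug_loop 0.72 [342.5 270.5] 776 (np.int64(333), np.int64(248), np.int64(358), np.int64(287))
0.95
```

```bash
true
```

```text
(no output)
```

View pics/sc1.png

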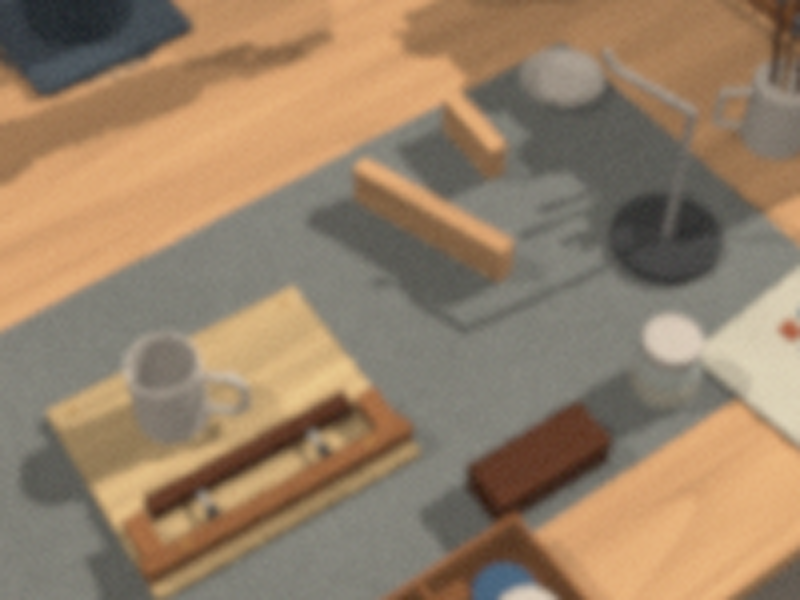

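View pics/sd1.png

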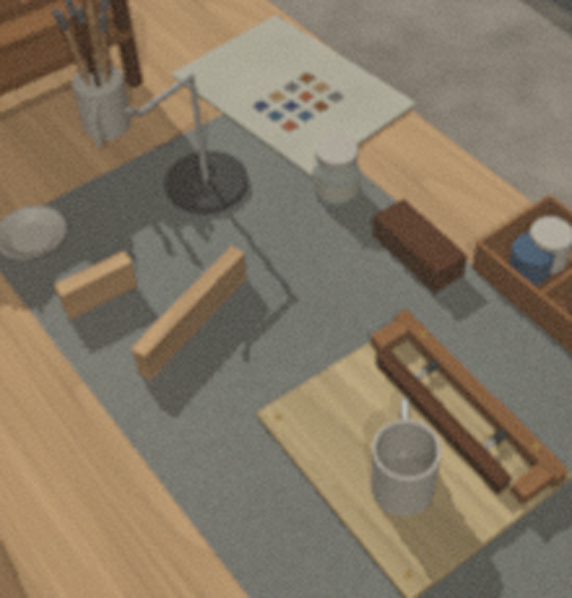

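```bash
cat > fit.py <<'E'
from h import *
from scipy.optimize import minimize
def box(x0,x1,y0,y1,z0,z1): return np.array([[x,y,z] for x in(x0,x1) for y in(y0,y1) for z in(z0,z1)])
def cyl(r,z0,z1,n=32):
    a=np.linspace(0,2*np.pi,n,endpoint=False); return np.vstack([np.c_[r*np.cos(a),r*np.sin(a),0*a+z] for z in(z0,z1)])
def bar(a,b,r=.004):
    a=np.array(a,float);b=np.array(b,float); off=np.array([[i,j,k] for i in(-1,1) for j in(-1,1) for k in(-1,1)])*r*.7
    return np.vstack([a+off,b+off])
M={"rail":[box(-.01,.01,-.09,.09,0,.048)],
"jig":[box(-.11,.11,-.13,.13,0,.012),box(.042,.099,.1045,.1245,.012,.034),box(.042,.099,-.1245,-.1045,.012,.034),box(.081,.099,-.1245,.1245,.012,.034),box(.03,.048,-.1,.1,.0125,.034)],
"fence":[box(.03,.048,-.1,.1,.0125,.034)],
"mug":[cyl(.033,0,.08),bar([0,.03,.066],[0,.060,.066]),bar([0,.068,.058],[0,.068,.024]),bar([0,.060,.066],[0,.068,.058]),bar([0,.060,.016],[0,.068,.024]),bar([0,.03,.016],[0,.060,.016])],
"stand":[cyl(.055,0,.012),bar([0,0,0],[0,0,.18]),bar([0,0,.18],[-.085,0,.18]),bar([-.085,0,.18],[-.097,0,.192])]}
S=4
def render(p,parts,pose,shape,z=0):
    c,s=np.cos(pose[2]),np.sin(pose[2]); R=np.array([[c,-s,0],[s,c,0],[0,0,1]])
    m=np.zeros((shape[0]*S,shape[1]*S),np.uint8)
    for P in parts:
        q=proj(p,P@R.T+[pose[0],pose[1],z]); h=cv2.convexHull(((q+.5)*S-.5).astype(np.float32))
        cv2.fillConvexPoly(m,np.round(h*16).astype(np.int32),255,shift=4)
    return cv2.resize(m,(shape[1],shape[0]),interpolation=cv2.INTER_AREA)/255.
def fit(obs,parts,x0,z=0,ignore=None,sc=(.01,.01,.1)):
    # obs: list of (p,region)
    def cost(x):
        c=0
        for i,(p,r) in enumerate(obs):
            m=render(p,parts,x,r.shape,z); d=(m-r)**2
            if ignore is not None: d=d[~ignore[i]]
            c+=d.sum()/r.sum()
        return c
    best=None
    x=np.array(x0,float)
    for k in range(2):
        sx=np.vstack([x]+[x+np.eye(3)[i]*sc[i]/(k+1) for i in range(3)])
        r=minimize(cost,x,method="Nelder-Mead",options=dict(initial_simplex=sx,xatol=1e-5,fatol=1e-5,maxiter=300)); x=r.x
    return x,r.fun
E
cat > run1.py <<'E'
from fit import *
import pickle
o=pickle.load(open("o.pkl","rb"))
P={n:o[n]["p"] for n in o}
def t(name): return [(P[n],o[n][name][0]["region"]) for n in ("scene","side")]
mug=[m for _,m in t("mug")]; dil=[cv2.dilate(m.astype(np.uint8),np.ones((7,7)))>0 for m in mug]
for name,z in (("rail",0),("jig",0),("mug",.012),("stand",0),("fence",0)):
    rs=[]
    c=tri([ray(P[n],o[n][name][0]["xy"]) for n in ("scene","side")])
    for y0 in ([0,.8,-.8,1.57] if name in("rail","jig","fence") else np.arange(8)*.785-3.14):
        for cx in ([c[:2]] if name!="fence" else [c[:2]]):
            x0=[*cx,y0]
            if name=="fence": x0[0]-=.039*np.cos(y0); x0[1]-=.039*np.sin(y0)
            rs.append(fit(t(name),M[name],x0,z,dil if name in("jig","fence") else None))
    rs.sort(key=lambda r:r[1])
    print(name,np.round(c,3)); 
    for r in rs[:4]: print("   ",np.round(r[0],4),round(np.degrees(r[0][2]),1),round(r[1],3))
    for n in ("scene","side"): print("     each",np.round(fit([t(name)[0 if n=="scene" else 1]],M[name],rs[0][0],z,([dil[0 if n=="scene" else 1]] if name in("jig","fence") else None)),4))  if 0 else None
E
python3 run1.py
```

```text
rail [0.486 0.13  0.022]
    [ 0.4931  0.1311 -1.2716] -72.9 0.112
    [ 0.4928  0.1307 -1.2636] -72.4 0.114
    [0.4928 0.1307 1.8783] 107.6 0.115
    [0.493  0.1315 1.8736] 107.4 0.12
jig [ 0.601 -0.158  0.007]
    [ 0.5791 -0.1515 -0.0347] -2.0 0.039
    [ 0.5792 -0.1515 -0.0349] -2.0 0.039
    [ 0.5759 -0.1527  1.339 ] 76.7 0.581
    [ 0.5767 -0.1502  1.7659] 101.2 0.586
mug [ 0.544 -0.181  0.047]
    [ 0.5372 -0.1841 -0.7406] -42.4 0.201
    [ 0.5383 -0.183  -1.4345] -82.2 0.369
    [ 0.5388 -0.183   1.6563] 94.9 0.375
    [ 0.5384 -0.1825  2.2805] 130.7 0.379
stand [0.62  0.324 0.01 ]
    [0.6328 0.3145 0.2249] 12.9 0.183
    [0.6332 0.3144 1.0718] 61.4 0.32
    [0.6324 0.3139 2.307 ] 132.2 0.334
    [0.6329 0.3149 1.5282] 87.6 0.361
fence [ 0.62  -0.15   0.023]
    [ 0.5791 -0.1514 -0.0381] -2.2 0.175
    [ 0.6112 -0.1639  2.5214] 144.5 1.709
    [ 0.5532 -0.1227 -0.5104] -29.2 1.71
    [ 0.6139 -0.1616  2.5373] 145.4 1.719
```

```bash
cat >> h.py <<'E'
from scipy.spatial.transform import Rotation as Rn
def plan(pos,yaw,tilt=None):
    """world TCP target, tool-x yaw deg, pointing down -> shift mm (tool), rotvec deg"""
    s=manip.observe(); w,x,y,z=s["tool_rot"]; R0=Rn.from_quat([x,y,z,w])
    c,sn=np.cos(np.radians(yaw)),np.sin(np.radians(yaw))
    R1=Rn.from_matrix(np.array([[c,sn,0],[sn,-c,0],[0,0,-1]]))
    if tilt is not None: R1=Rn.from_rotvec(tilt)*R1
    d=R0.inv().apply(np.array(pos)-s["eef_pos"])*1000
    rv=(R0.inv()*R1).as_rotvec(degrees=True)
    print("shift",np.round(d,1),"rot",np.round(rv,1),"|d|",round(np.linalg.norm(d),0))
def st():
    s=manip.observe(); w,x,y,z=s["tool_rot"]; R=Rn.from_quat([x,y,z,w]).as_matrix()
    print("t",round(s["time"],2),"pos",np.round(s["eef_pos"],4),"yaw",round(np.degrees(np.arctan2(R[1,0],R[0,0])),1),"z",np.round(R[:,2],3),"F",np.round(s["wrist_force"],2),"gap",round(s["finger_gap"]*1000,1),"q",np.round(s["qpos"],2))
E
python3 - <<'E'
from fit import *
import pickle
o=pickle.load(open("o.pkl","rb")); P={n:o[n]["p"] for n in o}
im=[]
for n,(a,b,c,d) in (("scene",(230,130,430,280)),("side",(190,90,410,320))):
    k=o[n]["im"].copy(); k=cv2.resize(k,None,fx=4,fy=4,interpolation=cv2.INTER_CUBIC)
    for name,x,z in (("rail",[.4931,.1311,-1.27],0),("jig",[.5791,-.1515,-.0348],0),("mug",[.5372,-.1841,-.7406],.012),("stand",[.6328,.3145,.2249],0)):
        co,si=np.cos(x[2]),np.sin(x[2]);R=np.array([[co,-si,0],[si,co,0],[0,0,1]])
        for Q in M[name]:
            q=cv2.convexHull(((proj(P[n],Q@R.T+[x[0],x[1],z])+.5)*4-.5).astype(np.float32))
            cv2.polylines(k,[np.round(q).astype(int)],True,(255,0,0),1)
    k=k[b*4:d*4,a*4:c*4]; 
    if n=="side": k=cv2.resize(k,None,fx=.65,fy=.65,interpolation=cv2.INTER_AREA)
    cv2.imwrite(f"pics/ov_{n}.png",k[:,:,::-1])
for t in ["brush_mug","jar","dish","offcut","hammer","bottle","block"]:
    rs=[]
    for n in ("scene","side"):
        manip.camera(n) if t=="brush_mug" else None
        r=manip.spot_in(n,t)
        if r: rs.append(ray(P[n],r[0]["xy"])); print(t,n,round(r[0]["conf"],2),np.round(r[0]["xy"]))
    if len(rs)==2: print(np.round(tri(rs),3))
st()
plan([.5372,-.1841,.16],138)
E
```

```text
brush_mug scene 0.91 [429. 154.]
brush_mug side 0.87 [225. 118.]
[0.6   0.518 0.067]
jar scene 0.93 [398. 220.]
jar side 0.89 [317. 158.]
[0.757 0.206 0.023]
dish scene 0.57 [370. 148.]
dish side 0.94 [199. 179.]
[0.401 0.371 0.019]
offcut scene 0.67 [350. 162.]
hammer scene 0.95 [191. 249.]
hammer side 0.65 [412. 376.]
[ 0.472 -0.46   0.071]
bottle scene 0.71 [218. 295.]
bottle side 0.56 [351. 183.]
[ 0.667 -0.286  0.261]
block scene 0.96 [366. 244.]
block side 0.77 [354. 186.]
[0.771 0.043 0.021]
t 1.75 pos [0.2087 0.4817 0.2313] yaw 66.6 z [ 0. -0. -1.] F [ 0.   -0.09 -0.03] gap 85.3 q [ 1.03  0.05  0.1   1.62 -0.    1.44]
shift [-480.4  566.1   71.3] rot [  0.    0.  -71.4] |d| 746.0
```

View pics/ov_scene.png

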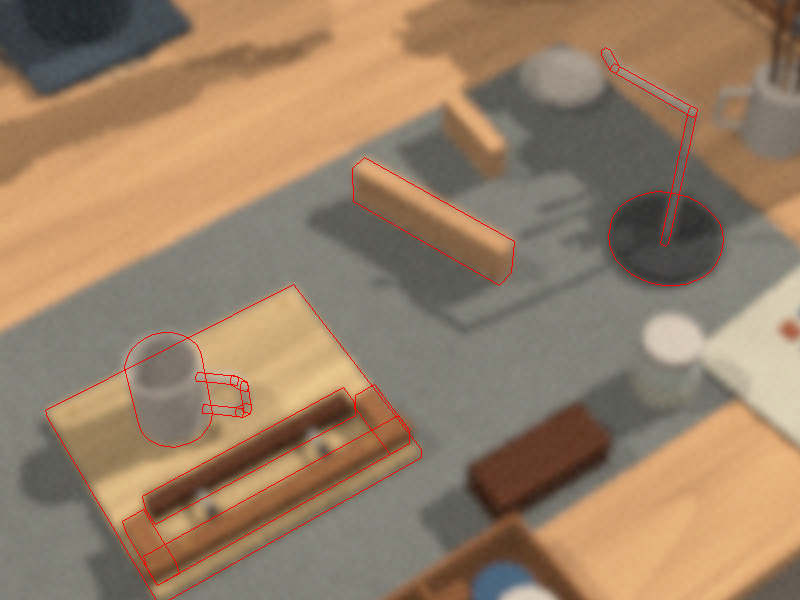

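View pics/ov_side.png

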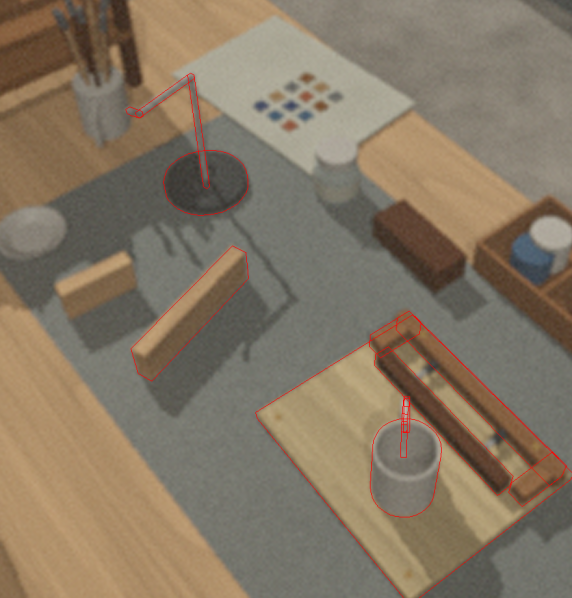

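Emit:
{"name": "jog_arm", "arguments": {"steps": "85 -480 566 30 0 0 -71.4;85 -480 566 30 0 0 -71.4;85 -480 566 30 0 0 -71.4;85 -480 566 30 0 0 -71.4;85 -480 566 30 0 0 -71.4;85 -480 566 30 0 0 -71.4;85 -480 566 30 0 0 -71.4;85 -480 566 30 0 0 -71.4;85 -480 566 30 0 0 -71.4;85 -480 566 30 0 0 -71.4", "squeeze": 40}}

```text
time: 3.0
eef_pos: [0.4566, -0.0169, 0.2093]
tool_rot: [0.001, 0.359, 0.933, 0.0]
wrist_force: [1.6, 0.4, 0.3]
finger_gap: 0.085
```

```bash
python3 -c "
from h import *
st(); plan([.5372,-.1841,.17],138)"
```

```text
t 3.0 pos [ 0.4566 -0.0169  0.2093] yaw 138.0 z [ 0.001  0.    -1.   ] F [1.64 0.41 0.26] gap 85.0 q [-0.18 -0.13 -0.12  1.58  0.   -1.02]
shift [-171.8  -70.3   39.4] rot [ 0.1  0.1 -0. ] |d| 190.0
```

Emit:
{"name": "jog_arm", "arguments": {"steps": "85 -172 -70 39 0 0 0;85 -172 -70 39 0 0 0;85 -172 -70 39 0 0 0;85 -172 -70 39 0 0 0;85 -172 -70 39 0 0 0"}}

```text
time: 3.62
eef_pos: [0.5372, -0.1839, 0.17]
tool_rot: [-0.0, 0.359, 0.933, 0.001]
wrist_force: [-0.5, -0.3, 0.4]
finger_gap: 0.0849
```

```bash
python3 -c "
from h import *
im=manip.camera('wrist'); p=manip.camera_params('wrist'); cv2.imwrite('pics/w1.png',im[:,:,::-1])
st(); plan([.5372,-.1841,.040],138); 
for z in (.092,.053): print(proj(p,[[.5372,-.1841,z],[.5372+.674*.049,-.1841+.739*.049,z]]))"
```

```text
t 3.67 pos [ 0.5373 -0.1832  0.1708] yaw 138.0 z [ 0.001  0.001 -1.   ] F [-0.48 -0.19  0.26] gap 84.8 q [-0.45  0.15  0.09  1.51  0.   -1.29]
shift [ -0.4  -0.9 130.8] rot [ 0.1  0.  -0. ] |d| 131.0
[[316.00776156 207.53456563]
 [315.50847934 271.35218778]]
[[315.86477744 191.10102557]
 [315.43846553 247.66902369]]
```

View pics/w1.png

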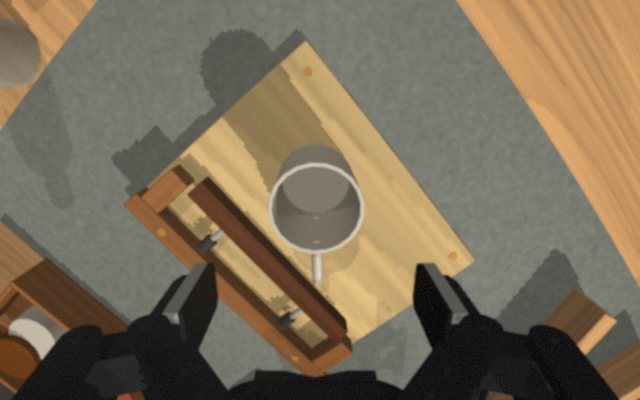

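Emit:
{"name": "jog_arm", "arguments": {"steps": "85 0 -1 60 0 0 0;85 0 -1 110 0 0 0;85 0 -1 133 0 0 0;85 0 -1 133 0 0 0;55 0 -1 133 0 0 0;55 0 -1 133 0 0 0;55 0 -1 133 0 0 0;55 0 -1 133 0 0 0", "squeeze": 40}}

```text
time: 4.68
eef_pos: [0.5388, -0.1843, 0.0408]
tool_rot: [0.003, 0.358, 0.934, 0.001]
wrist_force: [-0.5, 0.2, 6.0]
finger_gap: 0.0637
```

```bash
python3 -c "
from h import *
im=manip.camera('side'); crop(im,240,100,440,320,2.6,'pics/s2.png')
st(); plan([.5372,-.1841,.19],138)"
```

```text
t 4.72 pos [ 0.5388 -0.1843  0.0408] yaw 138.0 z [ 0.006 -0.    -1.   ] F [-0.03  1.27  7.01] gap 64.1 q [-0.45  0.2  -0.12  1.25  0.   -1.29]
shift [   0.6   -0.4 -149.2] rot [0.2 0.3 0. ] |d| 149.0
```

View pics/s2.png

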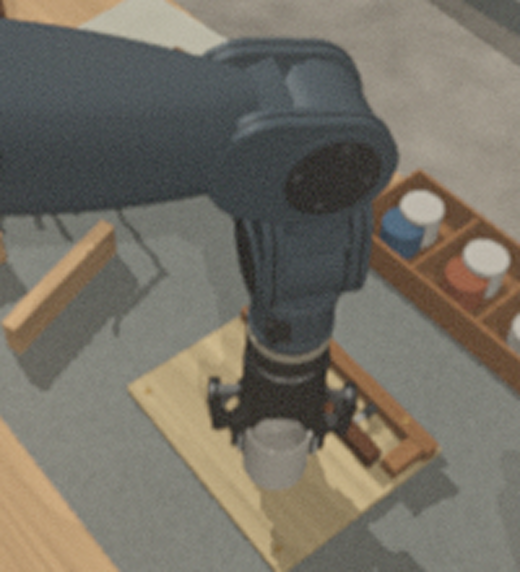

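Emit:
{"name": "jog_arm", "arguments": {"steps": "55 0 0 -15 0 0 0;55 0 0 -60 0 0 0;55 0 0 -110 0 0 0;55 0 0 -150 0 0 0;55 0 0 -150 0 0 0", "squeeze": 50}}

```text
time: 5.35
eef_pos: [0.5404, -0.1856, 0.1965]
tool_rot: [0.008, 0.358, 0.934, 0.0]
wrist_force: [0.2, 0.5, -2.6]
finger_gap: 0.0635
```

```bash
cat > mugfit.py <<'E'
from fit import *
import sys
def mugfit(x0,z0,show=None,views=("scene","side")):
    obs=[]
    for n in views:
        im=manip.camera(n); p=manip.camera_params(n); r=manip.masks_of(n,"mug")
        c=proj(p,[[x0[0],x0[1],z0+.04]])[0]
        r=[d for d in r if np.linalg.norm(np.array(d["xy"])-c)<25]
        print(n,[(round(d["conf"],2),np.round(d["xy"]),int(d["region"].sum())) for d in r[:2]],np.round(c))
        if show: 
            crop(im,int(c[0])-60,int(c[1])-60,int(c[0])+60,int(c[1])+60,4,f"pics/{show}_{n}.png")
        if r: obs.append((p,r[0]["region"],n))
    return obs
E
python3 -c "
from mugfit import *
st(); mugfit([.537,-.184],.16,'m3')"
```

```text
t 5.35 pos [ 0.5404 -0.1856  0.1965] yaw 138.0 z [ 0.015 -0.005 -1.   ] F [ 0.21  0.46 -2.6 ] gap 63.5 q [-0.45  0.15  0.14  1.54  0.   -1.29]
scene [(0.8, array([271., 206.]), 330)] [266. 201.]
side [(0.73, array([351., 241.]), 856)] [349. 238.]
```

```bash
python3 -c "
import cv2,numpy as np
cv2.imwrite('pics/m3.png',np.hstack([cv2.resize(cv2.imread('pics/m3_scene.png'),(400,400)),cv2.resize(cv2.imread('pics/m3_side.png'),(400,400))]))"
```

```text
(no output)
```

View pics/m3.png

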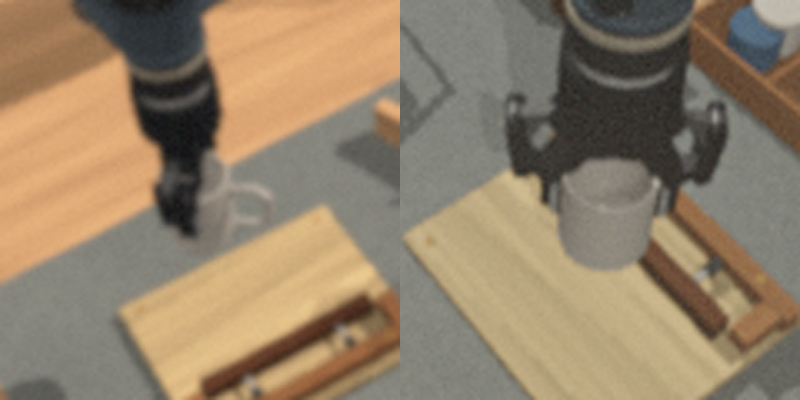

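```bash
python3 -c "
from h import *
plan([.512,.2366,.185],192.9)"
```

```text
shift [299.8 295.8   4.1] rot [  0.1   0.1 -54.9] |d| 421.0
```

Emit:
{"name": "jog_arm", "arguments": {"steps": "55 15 15 0 0 0 -5;55 50 50 0 0 0 -11;55 85 85 0 0 0 -17;55 125 123 0 0 0 -24;55 165 163 0 0 0 -31;55 205 202 0 0 0 -38;55 240 237 0 0 0 -44;55 275 270 2 0 0 -50;55 300 296 4 0 0 -55;55 300 296 4 0 0 -55"}}

```text
time: 6.8
eef_pos: [0.5099, 0.2389, 0.1821]
tool_rot: [-0.001, -0.115, 0.993, 0.0]
wrist_force: [-0.4, -0.6, -1.9]
finger_gap: 0.0637
```

```bash
cat > mf2.py <<'E'
from fit import *
def mf(x0,z0,tag):
    obs=mm=None; k=[]
    res=[]
    for n in ("scene","side"):
        im=manip.camera(n); p=manip.camera_params(n)
        c=proj(p,[[x0[0],x0[1],z0+.06]])[0]
        y,x=int(c[1]),int(c[0]); a=im[max(0,y-50):y+50,x-50:x+50]; b=cv2.resize(a,None,fx=4,fy=4,interpolation=cv2.INTER_CUBIC)
        # overlay expected mug + stand
        for nm,X,z in (("mug",x0,z0),("stand",[.6328,.3145,.2249],0)):
            co,si=np.cos(X[2]),np.sin(X[2]);R=np.array([[co,-si,0],[si,co,0],[0,0,1]])
            for Q in M[nm]:
                q=cv2.convexHull(((proj(p,Q@R.T+[X[0],X[1],z])+.5-[x-50,max(0,y-50)])*4-.5).astype(np.float32))
                cv2.polylines(b,[np.round(q).astype(int)],True,(255,0,0) if nm=="mug" else (0,255,0),1)
        k.append(b[:400,:400])
    cv2.imwrite(f"pics/{tag}.png",np.hstack(k)[:,:,::-1])
def mugpose(dz=.029):
    s=manip.observe(); w,x,y,z=s["tool_rot"]; R=Rn.from_quat([x,y,z,w]).as_matrix()
    return [s["eef_pos"][0],s["eef_pos"][1],np.arctan2(R[1,0],R[0,0])-np.pi], s["eef_pos"][2]-dz
E
python3 -c "
from mf2 import *
x,z=mugpose(); print(x,z); mf(x,z,'m4'); st()
plan([.512,.2366,.174],192.9)"
```

```text
[np.float64(0.5099446153137889), np.float64(0.23888560967318098), np.float64(-6.05200000349685)] 0.15309835422756407
t 6.9 pos [0.5108 0.2366 0.183 ] yaw -167.0 z [-0.001 -0.001 -1.   ] F [-0.09 -0.21 -1.81] gap 63.7 q [ 0.31  0.14  0.1   1.53 -0.   -1.48]
shift [-1.2 -0.3  9. ] rot [-0.  -0.1  0.1] |d| 9.0
```

View pics/m4.png

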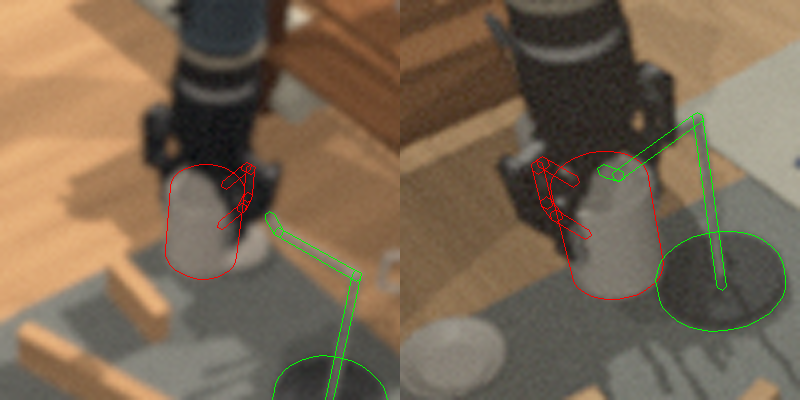

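Emit:
{"name": "jog_arm", "arguments": {"steps": "55 -1 0 9 0 0 0;55 -8 0 9 0 0 0;55 -20 0 9 0 0 0;55 -32 0 9 0 0 0;55 -44 0 9 0 0 0;55 -56 0 9 0 0 0;55 -68 0 9 0 0 0;55 -76 0 9 0 0 0;55 -76 0 9 0 0 0"}}

```text
time: 8.02
eef_pos: [0.5854, 0.2537, 0.1737]
tool_rot: [-0.001, -0.113, 0.994, -0.0]
wrist_force: [-0.3, 0.4, -1.7]
finger_gap: 0.064
```

```bash
python3 -c "
from mf2 import *
x,z=mugpose(); print(x,z); mf(x,z,'m5'); st()
plan([.585,.2532,.151],192.9)"
```

```text
[np.float64(0.5854276127454678), np.float64(0.2537461028294787), np.float64(-6.056079196151157)] 0.14465961741896705
t 8.12 pos [0.5847 0.2537 0.1738] yaw -167.0 z [-0.002 -0.001 -1.   ] F [-0.61 -0.06 -2.22] gap 63.7 q [ 0.3   0.34  0.32  1.55 -0.   -1.49]
shift [-0.2 -0.5 22.8] rot [-0.  -0.1  0.1] |d| 23.0
```

View pics/m5.png

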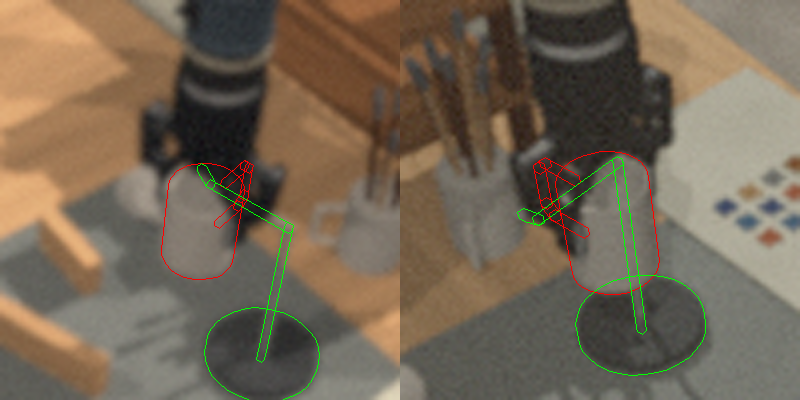

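Emit:
{"name": "jog_arm", "arguments": {"steps": "55 0 0 10 0 0 0;55 0 0 16 0 0 0;55 0 0 20 0 0 0;55 0 0 22 0 0 0;55 0 0 22 0 0 0"}}

```text
time: 8.75
eef_pos: [0.5845, 0.2536, 0.1517]
tool_rot: [-0.001, -0.113, 0.994, -0.0]
wrist_force: [-0.0, 0.6, -1.6]
finger_gap: 0.0639
```

```bash
python3 -c "
from h import *
for n in('scene','side'): manip.camera(n)
st()"
```

```text
t 8.85 pos [0.5848 0.2537 0.1522] yaw -167.0 z [-0.001 -0.001 -1.   ] F [-0.49 -0.13 -1.33] gap 64.1 q [ 0.3   0.34  0.28  1.51 -0.   -1.49]
```

Emit:
{"name": "jog_arm", "arguments": {"steps": "55 0 0 2 0 0 0;55 0 0 3 0 0 0;55 0 0 4 0 0 0;55 0 0 4 0 0 0"}}

```text
time: 9.35
eef_pos: [0.5853, 0.2539, 0.1502]
tool_rot: [0.001, -0.114, 0.994, 0.0]
wrist_force: [-1.3, -0.5, 5.9]
finger_gap: 0.0635
```

```bash
python3 -c "
from mf2 import *
x,z=mugpose(); mf(x,z,'m6'); st()"
```

```text
t 9.45 pos [0.5853 0.2539 0.1502] yaw -167.0 z [ 0.001  0.    -1.   ] F [-2.83 -1.08  4.32] gap 63.8 q [ 0.3   0.34  0.27  1.5   0.   -1.49]
```

View pics/m6.png

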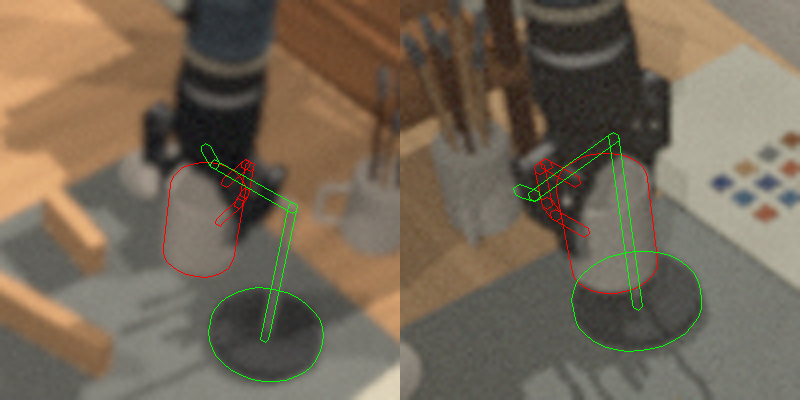

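Emit:
{"name": "jog_arm", "arguments": {"steps": "66 0 0 0 0 0 0;70 0 0 0 0 0 0;75 0 0 0 0 0 0;85 0 0 0 0 0 0;85 0 0 0 0 0 0;85 0 0 0 0 0 0;85 0 0 0 0 0 0"}}

```text
time: 10.32
eef_pos: [0.5853, 0.2539, 0.1501]
tool_rot: [0.001, -0.113, 0.994, 0.0]
wrist_force: [-0.4, -0.2, 0.5]
finger_gap: 0.0847
```

```bash
python3 -c "
from mf2 import *
x,z=mugpose(); mf(x,z,'m7'); st()"
```

```text
t 10.43 pos [0.5853 0.2539 0.1502] yaw -167.0 z [ 0.001  0.    -1.   ] F [ 0.29 -0.15 -0.42] gap 85.0 q [ 0.3   0.34  0.27  1.5   0.   -1.49]
```

View pics/m7.png

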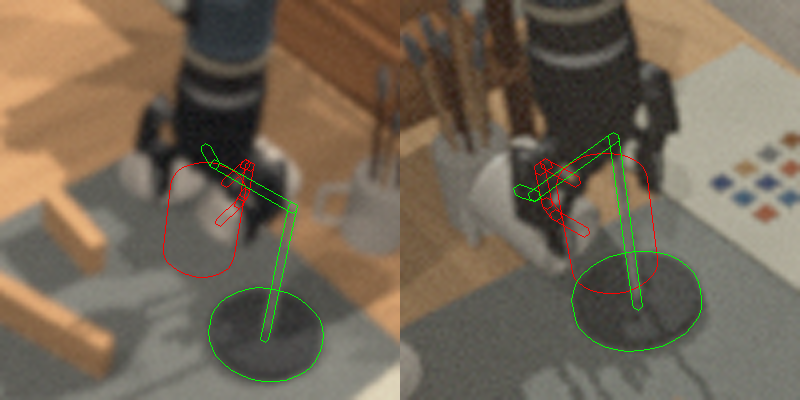

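Emit:
{"name": "jog_arm", "arguments": {"steps": "85 0 -3 -10 0 0 0;85 0 -10 -30 0 0 0;85 0 -20 -60 0 0 0;85 0 -30 -100 0 0 0;85 0 -40 -120 0 0 0"}}

```text
time: 11.05
eef_pos: [0.5951, 0.2146, 0.2742]
tool_rot: [0.003, -0.113, 0.994, 0.0]
wrist_force: [-0.1, -0.7, -0.6]
finger_gap: 0.0848
```

```bash
python3 -c "
from h import *
for n,b in (('scene',(310,80,470,240)),('side',(170,60,330,220))):
    im=manip.camera(n); crop(im,*b,2.5,f'pics/m8_{n}.png')
cv2.imwrite('pics/m8.png',np.hstack([cv2.imread('pics/m8_scene.png'),cv2.imread('pics/m8_side.png')]))
st(); plan([.4931,.1311,.14],107.1)"
```

```text
t 11.15 pos [0.596  0.2142 0.2748] yaw -167.0 z [ 0.009  0.002 -1.   ] F [0.15 0.16 0.16] gap 85.2 q [ 0.24  0.35  0.54  1.75 -0.   -1.56]
shift [120.1 -57.9 133.8] rot [ 0.4  0.4 85.9] |d| 189.0
```

View pics/m8.png

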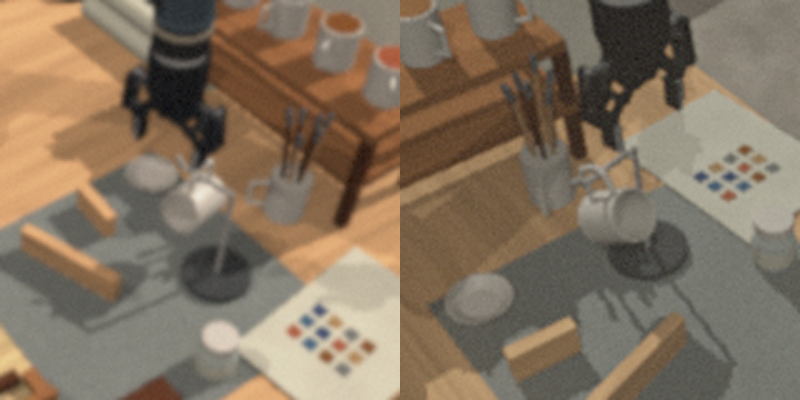

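Emit:
{"name": "jog_arm", "arguments": {"steps": "85 120 -58 20 0 0 86;85 120 -58 40 0 0 86;85 120 -58 60 0 0 86;60 120 -58 80 0 0 86;60 120 -58 100 0 0 86;60 120 -58 120 0 0 86;60 120 -58 130 0 0 86;60 120 -58 134 0 0 86;60 120 -58 134 0 0 86;60 120 -58 134 0 0 86"}}

```text
time: 12.4
eef_pos: [0.493, 0.1312, 0.1395]
tool_rot: [0.003, 0.594, 0.804, 0.003]
wrist_force: [1.4, -0.0, 0.6]
finger_gap: 0.06
```

Run:
```python
from fit import *
im=manip.camera('wrist'); p=manip.camera_params('wrist'); r=manip.masks_of('wrist','rail')
X=[.4931,.1311,-1.2716]
k=im.copy()
co,si=np.cos(X[2]),np.sin(X[2]);R=np.array([[co,-si,0],[si,co,0],[0,0,1]])
q=cv2.convexHull(proj(p,M['rail'][0]@R.T+[X[0],X[1],0]).astype(np.float32)); cv2.polylines(k,[np.round(q).astype(int)],True,(255,0,0),1)
cv2.imwrite('pics/w9.png',k[:,:,::-1])
for d in r: print(d['conf'],d['xy'],d['region'].sum())
st(); plan([.4931,.1311,.028],107.1)
```

```text
0.58 [317.9, 184.0] 6694
t 12.5 pos [0.4933 0.1311 0.14  ] yaw 107.1 z [ 0.009  0.002 -1.   ] F [-1.26  1.05 -0.03] gap 59.9 q [ 0.13 -0.   -0.13  1.43  0.   -0.17]
shift [ 1.00e-01 -1.30e+00  1.12e+02] rot [ 0.5  0.  -0. ] |d| 112.0
```

View pics/w9.png

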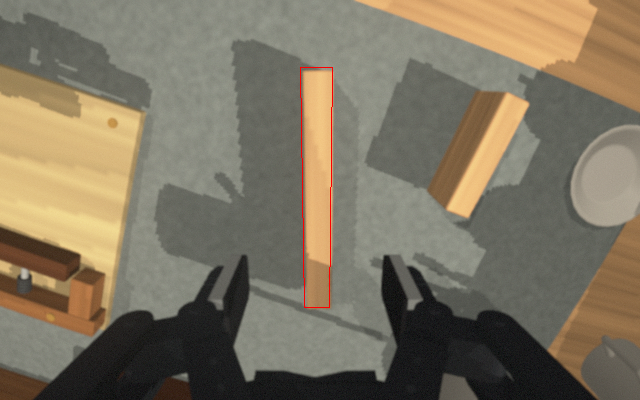

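Emit:
{"name": "jog_arm", "arguments": {"steps": "50 0 -1 50 0.5 0 0;50 0 -1 95 0.5 0 0;50 0 -1 112 0.5 0 0;50 0 -1 112 0.5 0 0;10 0 -1 112 0.5 0 0;10 0 -1 112 0.5 0 0;10 0 -1 112 0.5 0 0;10 0 -1 112 0.5 0 0;10 0 -1 112 0.5 0 0", "squeeze": 60}}

```text
time: 13.62
eef_pos: [0.4955, 0.1315, 0.0305]
tool_rot: [0.002, 0.594, 0.804, 0.002]
wrist_force: [0.4, 1.1, 5.9]
finger_gap: 0.0189
```

```bash
python3 -c "
from h import *
st(); plan([.4931,.1311,.13],107.1)"
```

```text
t 13.62 pos [0.4955 0.1315 0.0305] yaw 107.1 z [ 0.006  0.    -1.   ] F [0.43 1.06 5.91] gap 18.9 q [ 0.13  0.06 -0.29  1.21 -0.   -0.17]
shift [  0.2  -1.8 -99.5] rot [ 0.3  0.1 -0. ] |d| 99.0
```

Emit:
{"name": "jog_arm", "arguments": {"steps": "10 0 0 -20 0 0 0;10 0 0 -60 0 0 0;10 0 0 -100 0 0 0;10 0 0 -100 0 0 0"}}

```text
time: 14.12
eef_pos: [0.498, 0.1318, 0.1352]
tool_rot: [0.005, 0.594, 0.804, 0.005]
wrist_force: [0.3, -0.4, -0.6]
finger_gap: 0.0187
```

```bash
python3 -c "
from h import *
st(); plan([.5841,-.1517,.13],178)"
```

```text
t 14.12 pos [0.498  0.1318 0.1352] yaw 107.1 z [ 0.014  0.001 -1.   ] F [ 0.26 -0.39 -0.63] gap 18.7 q [ 0.13  0.01 -0.13  1.42 -0.   -0.17]
shift [-296.3   -0.9    6.1] rot [  0.6   0.7 -70.9] |d| 296.0
```

Emit:
{"name": "jog_arm", "arguments": {"steps": "10 -15 0 0 0.5 0.7 -5;10 -50 0 0 0.5 0.7 -13;10 -90 0 0 0.5 0.7 -22;10 -130 0 0 0.5 0.7 -32;10 -170 0 0 0.5 0.7 -42;10 -210 0 3 0.5 0.7 -52;10 -250 0 6 0.5 0.7 -61;10 -285 -1 6 0.5 0.7 -70;10 -296 -1 6 0.5 0.7 -71;10 -296 -1 6 0.5 0.7 -71"}}

```text
time: 15.38
eef_pos: [0.5833, -0.1515, 0.1288]
tool_rot: [-0.001, 0.018, 1.0, 0.001]
wrist_force: [0.1, 0.7, -0.8]
finger_gap: 0.0188
```

```bash
cat > railv.py <<'E'
from fit import *
JIG=[.5791,-.1515,-.0355]
def rv(tag,fence=0.):
    st()
    s=manip.observe(); 
    obs=[];zs=s["eef_pos"][2]-.0305
    x0=[s["eef_pos"][0],s["eef_pos"][1],JIG[2]]
    k2=[]
    for n in ("scene","side"):
        im=manip.camera(n); p=manip.camera_params(n); r=manip.masks_of(n,"rail")
        c=proj(p,[[x0[0],x0[1],zs+.024]])[0]
        r=[d for d in r if np.linalg.norm(np.array(d["xy"])-c)<30]
        b=cv2.resize(im,None,fx=4,fy=4,interpolation=cv2.INTER_CUBIC)
        def dr(X,z,Q,col):
            co,si=np.cos(X[2]),np.sin(X[2]);R=np.array([[co,-si,0],[si,co,0],[0,0,1]])
            q=cv2.convexHull(((proj(p,Q@R.T+[X[0],X[1],z])+.5)*4-.5).astype(np.float32)); cv2.polylines(b,[np.round(q).astype(int)],True,col,1)
        dr(x0,zs,M["rail"][0],(255,0,0))
        for Q in M["jig"][:4]: dr(JIG,0,Q,(0,255,0))
        dr(JIG,0,M["fence"][0]+[fence,0,0],(0,0,255))
        cx,cy=int(c[0]*4),int(c[1]*4)
        b=b[cy-200:cy+220,cx-200:cx+200]; 
        k2.append(b)
        print(n,[(round(d["conf"],2),np.round(d["xy"]),int(d["region"].sum())) for d in r])
    cv2.imwrite(f"pics/{tag}.png",np.hstack(k2)[:,:,::-1])
E
python3 -c "
from railv import *
rv('r1'); plan([.5841,-.1517,.055],178)"
```

```text
t 15.38 pos [ 0.5833 -0.1515  0.1288] yaw 177.9 z [-0.002  0.003 -1.   ] F [ 0.13  0.65 -0.82] gap 18.8 q [-0.37  0.25  0.12  1.44  0.   -1.9 ]
scene [(0.89, array([278., 221.]), 565), (0.73, array([290., 242.]), 3123), (0.55, array([296., 241.]), 370)]
side [(0.86, array([359., 245.]), 757)]
shift [-0.5 -1.7 75. ] rot [ 0.1 -0.   0.1] |d| 75.0
```

View pics/r1.png

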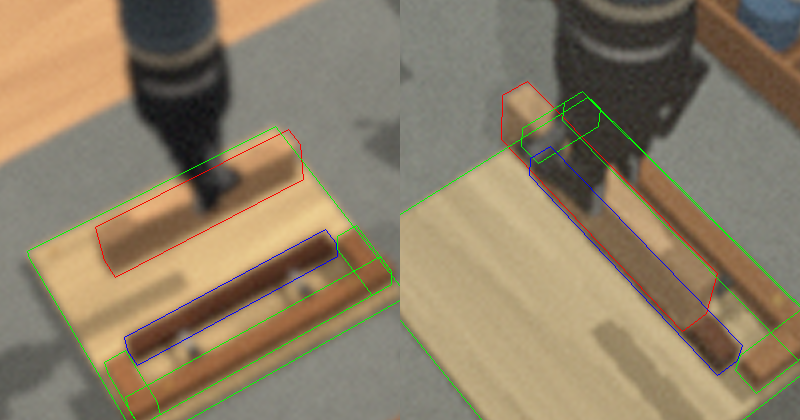

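Emit:
{"name": "jog_arm", "arguments": {"steps": "10 0 -2 30 0 0 0;10 0 -2 60 0 0 0;10 0 -2 76 0 0 0;10 0 -2 82 0 0 0;10 0 -2 82 0 0 0"}}

```text
time: 16.2
eef_pos: [0.5839, -0.1518, 0.0484]
tool_rot: [0.0, 0.016, 1.0, 0.001]
wrist_force: [-1.2, -0.3, -0.9]
finger_gap: 0.0191
```

```bash
cat >> railv.py <<'E'
def rfit(dz=.0305):
    s=manip.observe(); zs=s["eef_pos"][2]-dz; x0=[s["eef_pos"][0],s["eef_pos"][1],JIG[2]]
    O=[];G=[]
    for n in ("scene","side"):
        im=manip.camera(n); p=manip.camera_params(n); r=manip.masks_of(n,"rail")
        c=proj(p,[[x0[0],x0[1],zs+.024]])[0]
        r=[d for d in r if np.linalg.norm(np.array(d["xy"])-c)<20 and d["region"].sum()<1500]
        if not r: print("no",n); continue
        m=r[0]["region"]; g=(im.max(2)<62)
        g=cv2.dilate(cv2.morphologyEx(g.astype(np.uint8),cv2.MORPH_OPEN,np.ones((2,2))),np.ones((5,5)))>0
        g&=~cv2.erode(m.astype(np.uint8),np.ones((2,2))).astype(bool)
        O.append((p,m));G.append(g); print(n,round(r[0]["conf"],2),m.sum(),(g&cv2.dilate(m.astype(np.uint8),np.ones((9,9))).astype(bool)).sum())
    x,f=fit(O,M["rail"],x0,zs,G,(.004,.004,.02))
    d=np.array(x[:2])-JIG[:2]; c,s_=np.cos(JIG[2]),np.sin(JIG[2])
    print("rail",np.round(x,4),"cost",round(f,3),"in jig x,y mm",np.round([(c*d[0]+s_*d[1])*1e3,(-s_*d[0]+c*d[1])*1e3],1),"dyaw deg",round(np.degrees(x[2]-JIG[2]),2),"minus TCP mm",np.round((x[:2]-np.array(x0[:2]))*1e3,1))
E
python3 -c "
from railv import *
st();rfit()"
```

```text
t 16.2 pos [ 0.5839 -0.1518  0.0484] yaw 178.1 z [ 0.     0.002 -1.   ] F [-1.18 -0.29 -0.92] gap 19.1 q [-0.37  0.29  0.    1.29  0.   -1.9 ]
scene 0.56 478 141
side 0.94 591 171
rail [ 0.5837 -0.1541 -0.0244] cost 0.384 in jig x,y mm [ 4.7 -2.4] dyaw deg 0.63 minus TCP mm [-0.2 -2.3]
```

Emit:
{"name": "jog_arm", "arguments": {"steps": "10 0 2.4 3 0 0 0;10 0 2.4 5 0 0 0;10 0 2.4 6 0 0 0;10 0 2.4 7 0 0 0;10 0 2.4 7 0 0 0"}}

```text
time: 17.02
eef_pos: [0.5847, -0.15, 0.0427]
tool_rot: [0.001, 0.016, 1.0, 0.001]
wrist_force: [-0.8, -0.3, 0.8]
finger_gap: 0.0186
```

```bash
python3 -c "
from railv import *
st();rfit();rv('r2'); st()"
```

```text
t 17.02 pos [ 0.5847 -0.15    0.0427] yaw 178.1 z [ 0.002  0.001 -1.   ] F [-0.76 -0.29  0.77] gap 18.6 q [-0.36  0.29 -0.01  1.27  0.   -1.9 ]
scene 0.84 529 137
side 0.74 613 161
rail [ 0.5841 -0.1518 -0.0235] cost 0.264 in jig x,y mm [ 5.  -0.1] dyaw deg 0.69 minus TCP mm [-0.6 -1.9]
t 17.23 pos [ 0.5847 -0.15    0.0426] yaw 178.1 z [ 0.002  0.001 -1.   ] F [-1.12 -0.16  0.81] gap 19.0 q [-0.36  0.29 -0.01  1.27  0.   -1.9 ]
scene [(0.88, array([277., 236.]), 441)]
side [(0.68, array([358., 262.]), 646)]
t 17.43 pos [ 0.5847 -0.15    0.0427] yaw 178.1 z [ 0.002  0.001 -1.   ] F [-1.69 -0.09  1.42] gap 18.8 q [-0.36  0.29 -0.01  1.27  0.   -1.9 ]
```

View pics/r2.png

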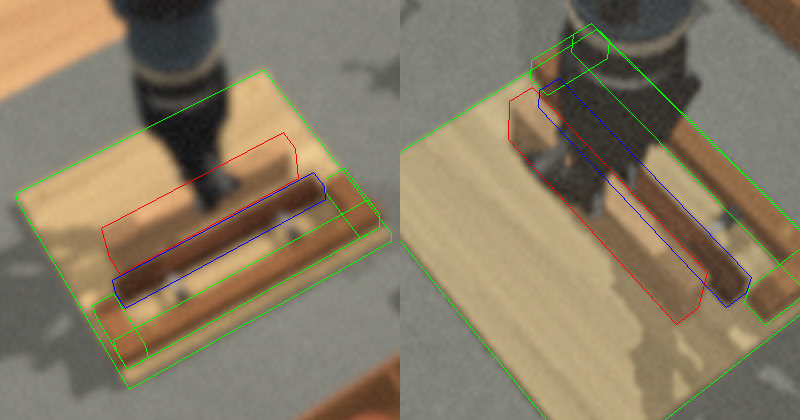

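Emit:
{"name": "jog_arm", "arguments": {"steps": "10 -4 0 0 0 0 0;10 -9 0 0 0 0 0;10 -11 0 0 0 0 0;10 -11 0 0 0 0 0"}}

```text
time: 17.92
eef_pos: [0.5962, -0.1504, 0.0427]
tool_rot: [0.002, 0.016, 1.0, 0.001]
wrist_force: [-0.5, -0.6, 1.1]
finger_gap: 0.0185
```

```bash
python3 -c "
from h import *
st();F=[]
for i in range(6): manip.camera('side'); F.append(manip.observe()['wrist_force'])
print(np.mean(F,0),np.std(F,0)); st(); print(manip.observe()['wrist_torque'])"
```

```text
t 17.93 pos [ 0.5962 -0.1504  0.0427] yaw 178.1 z [ 0.003  0.001 -1.   ] F [-0.46 -0.59  1.11] gap 18.5 q [-0.36  0.32  0.03  1.28  0.   -1.9 ]
[ 0.83185486  0.07602312 -0.03458171] [0.60291761 0.49304607 0.36604587]
t 18.23 pos [ 0.5958 -0.1504  0.0427] yaw 178.1 z [ 0.003  0.001 -1.   ] F [ 0.27  0.01 -0.18] gap 18.6 q [-0.36  0.32  0.03  1.28  0.   -1.9 ]
[ 0.07613324 -0.15555225 -0.03237867]
```

Emit:
{"name": "jog_arm", "arguments": {"steps": "10 -3 0 0 0 0 0;10 -6 0 0 0 0 0;10 -9 0 0 0 0 0;10 -11 0 0 0 0 0;10 -13 0 0 0 0 0;10 -13 0 0 0 0 0;10 -13 0 0 0 0 0"}}

```text
time: 19.1
eef_pos: [0.6062, -0.1506, 0.0427]
tool_rot: [-0.001, 0.017, 1.0, 0.001]
wrist_force: [-8.3, -0.4, 5.3]
finger_gap: 0.0186
```

```bash
cat > fm.py <<'E'
from h import *
def fm(k=12):
    F=[];T=[];Pp=[]
    for i in range(k): manip.camera('side'); s=manip.observe(); F.append(s['wrist_force']);T.append(s['wrist_torque']);Pp.append(s['eef_pos'])
    print("F",np.round(np.mean(F,0),2),"sd",np.round(np.std(F,0),2),"T",np.round(np.mean(T,0),3),"P",np.round(np.mean(Pp,0),4)); st()
E
python3 -c "
from fm import *
fm()"
```

```text
F [-7.58  0.5   6.19] sd [0.54 0.59 0.64] T [ 0.25   1.765 -0.325] P [ 0.6062 -0.1506  0.0427]
t 19.7 pos [ 0.6062 -0.1506  0.0427] yaw 178.0 z [-0.003  0.002 -1.   ] F [-7.6   0.64  5.98] gap 18.7 q [-0.35  0.35  0.07  1.29  0.   -1.89]
```

```bash
python3 -c "
from h import *
plan([.6062+.0055+.0045,-.1508,.0427],178.0,[0,-.008,0])"
```

```text
shift [-10.    0.2  -0. ] rot [ 0.1 -0.6  0. ] |d| 10.0
```

Emit:
{"name": "jog_arm", "arguments": {"steps": "10 -5 0 0 0 -0.3 0;10 -7 0 0 0 -0.6 0;10 -8.5 0 0 0 -0.6 0;10 -8.5 0 0 0 -0.6 0;10 -8.5 0 0 0 -0.6 0"}}

```text
time: 20.32
eef_pos: [0.61, -0.1507, 0.0427]
tool_rot: [-0.001, 0.018, 1.0, 0.001]
wrist_force: [-12.4, 1.3, 9.6]
finger_gap: 0.0189
```

```bash
python3 -c "
from fm import *
from railv import *
fm(8); rfit(.0307); rv('r3',.012)"
```

```text
F [-12.14   0.55   9.31] sd [0.45 0.52 0.49] T [ 0.28   2.834 -0.3  ] P [ 0.61   -0.1507  0.0427]
t 20.73 pos [ 0.61   -0.1507  0.0427] yaw 177.9 z [-0.002  0.002 -1.   ] F [-11.35   0.94   9.28] gap 18.6 q [-0.35  0.36  0.08  1.3   0.   -1.88]
scene 0.89 310 119
side 0.63 682 202
rail [ 0.6083 -0.1536 -0.0197] cost 0.841 in jig x,y mm [29.2 -1.1] dyaw deg 0.91 minus TCP mm [-1.8 -2.9]
t 20.93 pos [ 0.61   -0.1507  0.0427] yaw 177.9 z [-0.002  0.002 -1.   ] F [-10.8    1.05  10.02] gap 18.6 q [-0.35  0.36  0.08  1.3   0.   -1.88]
scene []
side [(0.95, array([364., 255.]), 669)]
```

View pics/r3.png

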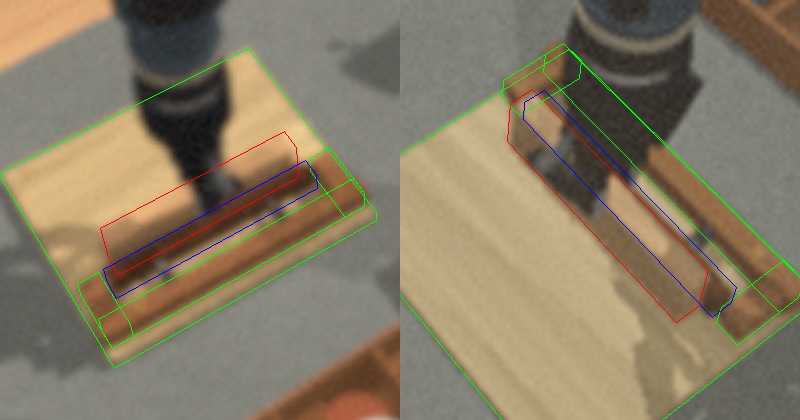

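Emit:
{"name": "jog_arm", "arguments": {"steps": "10 -5 0 -2 0 -0.4 0;10 -5 0 -4 0 -0.4 0;10 -5 0 -4 0 -0.4 0;10 -5 0 -4 0 -0.4 0"}}

```text
time: 21.62
eef_pos: [0.6099, -0.1506, 0.0431]
tool_rot: [-0.004, 0.019, 1.0, 0.001]
wrist_force: [-7.4, -0.5, -1.7]
finger_gap: 0.0188
```

```bash
python3 -c "
from fm import *
fm(8)
im=manip.camera('wrist'); cv2.imwrite('pics/w10.png',im[:,:,::-1])"
```

```text
F [-8.05 -0.48 -2.17] sd [0.51 0.49 0.33] T [-0.105  1.785 -0.232] P [ 0.6099 -0.1506  0.0431]
t 22.02 pos [ 0.6099 -0.1506  0.0431] yaw 177.8 z [-0.007  0.003 -1.   ] F [-7.78 -0.36 -1.64] gap 18.7 q [-0.35  0.36  0.08  1.3  -0.   -1.88]
```

View pics/w10.png

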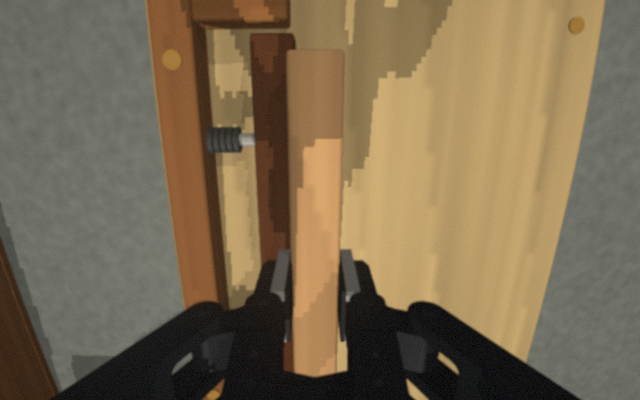

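Emit:
{"name": "jog_arm", "arguments": {"steps": "10 -6 0 -3 0 -0.8 0;10 -7 0 -3 0 -1.1 0;10 -7 0 -3 0 -1.1 0;10 -7 0 -3 0 -1.1 0;10 -7 0 -3 0 -1.1 0"}}

```text
time: 22.7
eef_pos: [0.6115, -0.1506, 0.043]
tool_rot: [-0.0, 0.019, 1.0, 0.001]
wrist_force: [-9.1, -0.3, 0.5]
finger_gap: 0.0185
```

```bash
python3 -c "
from fm import *
fm(8)
p=manip.camera_params('wrist'); im=manip.camera('wrist'); np.save('w11.npy',im); import pickle; pickle.dump(p,open('w11.pkl','wb'))
crop(im,180,0,380,120,4,'pics/w11.png')"
```

```text
F [-9.17 -0.72  0.2 ] sd [0.45 0.45 0.55] T [-0.093  2.098 -0.16 ] P [ 0.6115 -0.1507  0.043 ]
t 23.1 pos [ 0.6115 -0.1506  0.043 ] yaw 177.8 z [-0.001  0.003 -1.   ] F [-8.66 -0.9  -0.57] gap 18.4 q [-0.35  0.36  0.08  1.3   0.   -1.88]
```

View pics/w11.png

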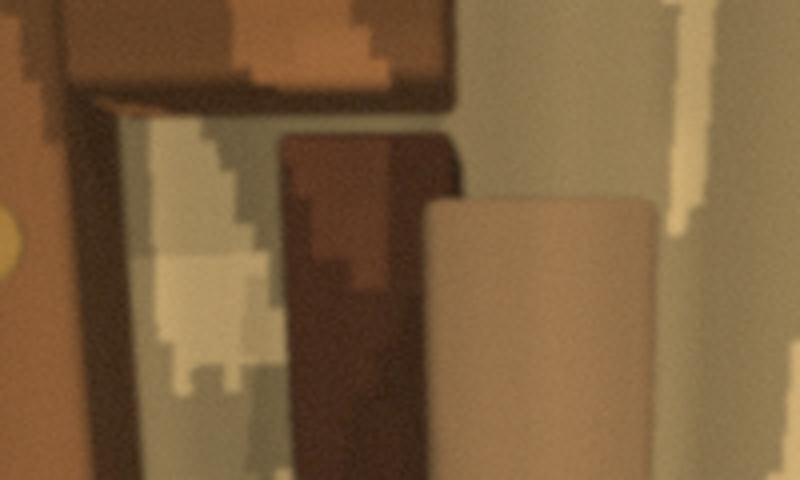

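```bash
python3 -c "
from h import *
import pickle
p=pickle.load(open('w11.pkl','rb'));im=np.load('w11.npy')
c,s=np.cos(-.0355),np.sin(-.0355)
for nm,q in (('block0',(446,30)),('block',(453,80)),('fenceA',(452,150)),('fenceB',(460,170)),('fenceback',(282,150)),('railcornerL',(425,205)),('railcornerR',(655,205))):
    xy=((q[0]+.5)/4-.5+180,(q[1]+.5)/4-.5); z=.06 if 'rail' in nm else .034
    P=onz(p,xy,z)-[.5791,-.1515,0]; print(nm,np.round([(c*P[0]+s*P[1])*1e3,(-s*P[0]+c*P[1])*1e3],1))
g=im.astype(int).sum(2)
for r in (12,16,19,35,37,39,42,45): print(r,g[r,286:302])
"
```

```text
block0 [  42.8 -108.8]
block [  42.2 -104.1]
fenceA [ 42.4 -97.5]
fenceB [ 41.6 -95.6]
fenceback [ 59.7 -97.7]
railcornerL [ 43.3 -89.7]
railcornerR [ 23.7 -89.7]
12 [232 225 214 221 192 168 153 194 258 316 332 334 330 319 328 327]
16 [222 210 216 212 183 160 163 199 273 302 325 330 327 323 323 320]
19 [170 169 172 162 151 153 167 198 256 306 334 327 322 323 334 325]
35 [141 128 133 145 143 137 186 244 309 333 339 330 324 322 329 321]
37 [131 134 133 149 130 134 125 174 258 310 331 328 327 322 328 328]
39 [130 138 138 149 136 133 116 141 195 271 323 331 338 327 334 325]
42 [143 148 135 128 148 129 122 125 133 210 286 326 329 324 330 327]
45 [140 150 114 138 139 130 130 102 123 210 271 324 333 323 330 325]
```

```bash
python3 -c "
from h import *
import pickle
p=pickle.load(open('w11.pkl','rb'));im=np.load('w11.npy').astype(np.uint8)
hsv=cv2.cvtColor(im,cv2.COLOR_RGB2GRAY).astype(float)
g=cv2.GaussianBlur(hsv,(3,3),0); gx=np.gradient(g,axis=1)
def edge(c0,c1,r0,r1,z,sign,nm):
    pts=[]
    for r in range(r0,r1):
        # interpolate centre
        t=(r-r0)/(r1-r0); c=int(round(c0+(c1-c0)*t)); w=sign*gx[r,c-4:c+5]; w=np.clip(w,0,None)**2
        if w.sum()<20: continue
        pts.append(onz(p,(c-4+(w*np.arange(9)).sum()/w.sum(),r),z)[:2])
    pts=np.array(pts); l=cv2.fitLine(pts.astype(np.float32),cv2.DIST_HUBER,0,1e-4,1e-4).ravel()
    a=np.degrees(np.arctan2(-l[0],l[1])); a=(a+90)%180-90
    print(nm,len(pts),'yaw',round(a,2))
edge(286,288,53,240,.06,1,'railL')
edge(344,342,53,240,.06,-1,'railR')
edge(251,260,36,200,.034,-1,'fenceback')
"
```

```text
railL 187 yaw -2.21
railR 104 yaw -2.24
fenceback 164 yaw -2.09
```

Emit:
{"name": "jog_arm", "arguments": {"steps": "10 -7.2 0 -3.2 0 -1 0;10 -7.6 0 -3.2 0 -1 0.1;10 -7.6 0 -3.2 0 -1 0.1;10 -7.6 0 -3.2 0 -1 0.1"}}

```text
time: 23.65
eef_pos: [0.6131, -0.1507, 0.0429]
tool_rot: [0.002, 0.021, 1.0, 0.001]
wrist_force: [-9.7, -0.7, 0.8]
finger_gap: 0.0187
```

```bash
cat > wm.py <<'E'
from fm import *
def wm(tag):
    fm(8)
    p=manip.camera_params('wrist'); im=manip.camera('wrist')
    crop(im,180,0,380,120,4,f'pics/{tag}.png')
    g=cv2.GaussianBlur(cv2.cvtColor(im,cv2.COLOR_RGB2GRAY),(3,3),0).astype(float); gx=np.gradient(g,axis=1)
    c_,s_=np.cos(-.0364),np.sin(-.0364)
    def edge(c0,c1,r0,r1,z,sign,nm,w0=5):
        pts=[]
        for r in range(r0,r1):
            t=(r-r0)/(r1-r0); c=int(round(c0+(c1-c0)*t)); w=np.clip(sign*gx[r,c-w0:c+w0+1],0,None)**2
            if w.sum()<20: continue
            pts.append(onz(p,(c-w0+(w*np.arange(2*w0+1)).sum()/w.sum(),r),z)[:2])
        pts=np.array(pts); l=cv2.fitLine(pts.astype(np.float32),cv2.DIST_HUBER,0,1e-4,1e-4).ravel()
        a=np.degrees(np.arctan2(-l[0],l[1])); a=(a+90)%180-90
        d=pts-[.5791,-.1515]; print(nm,len(pts),'yaw',round(a,2),'jig x mm',round(np.median(c_*d[:,0]+s_*d[:,1])*1e3,2))
    edge(286,288,53,240,.06,1,'railL'); edge(251,260,36,200,.034,-1,'fenceback'); edge(292,293,6,18,.034,1,'block front'); edge(294,295,38,48,.034,1,'fence front')
    edge(203,213,45,110,.034,1,'backrail front (81)')
E
python3 -c "
from wm import *
wm('w12')"
```

```text
F [-10.38  -0.8    0.52] sd [0.55 0.38 0.48] T [-0.121  2.374 -0.04 ] P [ 0.6131 -0.1507  0.0429]
t 24.05 pos [ 0.6131 -0.1508  0.0429] yaw 177.6 z [ 0.003  0.003 -1.   ] F [-9.19 -0.96  1.57] gap 18.7 q [-0.35  0.36  0.08  1.29  0.   -1.88]
railL 187 yaw -2.2 jig x mm 44.87
fenceback 164 yaw -2.15 jig x mm 61.88
block front 12 yaw -0.58 jig x mm 42.02
fence front 10 yaw 4.87 jig x mm 42.93
backrail front (81) 32 yaw 1.27 jig x mm 77.15
```

View pics/w12.png

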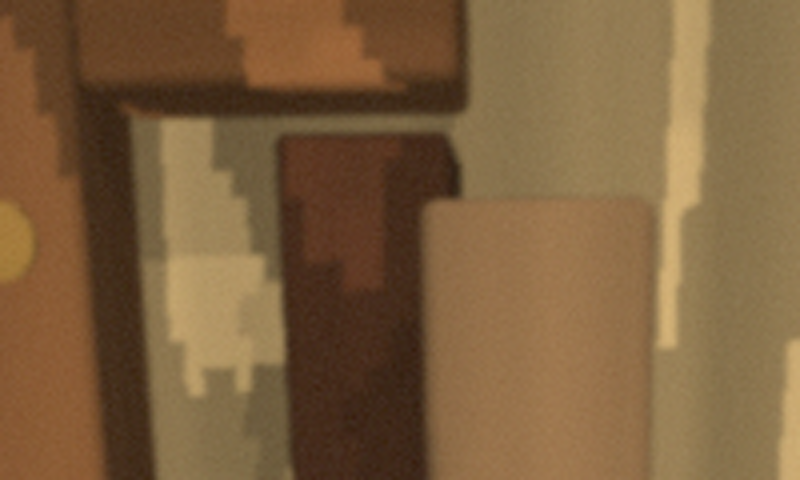

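Emit:
{"name": "jog_arm", "arguments": {"steps": "10 -5 0 -3.1 0 -0.7 0;10 -4.4 0 -3.1 0 -0.7 0;10 -4.4 0 -3.1 0 -0.7 0;10 -4.4 0 -3.1 0 -0.7 0"}}

```text
time: 24.6
eef_pos: [0.6119, -0.1507, 0.043]
tool_rot: [0.001, 0.021, 1.0, 0.001]
wrist_force: [-9.6, -1.3, 0.6]
finger_gap: 0.0183
```

```bash
python3 -c "
from wm import *
wm('w13')"
```

```text
F [-9.18 -0.82 -0.15] sd [0.17 0.29 0.23] T [-1.450e-01  2.198e+00  1.000e-03] P [ 0.6119 -0.1507  0.043 ]
t 25.0 pos [ 0.612  -0.1507  0.043 ] yaw 177.6 z [ 0.003  0.003 -1.   ] F [-9.2  -0.81 -0.27] gap 18.9 q [-0.35  0.36  0.08  1.29  0.   -1.88]
railL 187 yaw -2.22 jig x mm 43.73
fenceback 164 yaw -2.14 jig x mm 60.73
block front 12 yaw -1.53 jig x mm 41.81
fence front 10 yaw 5.15 jig x mm 41.77
backrail front (81) 62 yaw -0.09 jig x mm 76.58
```

View pics/w13.png

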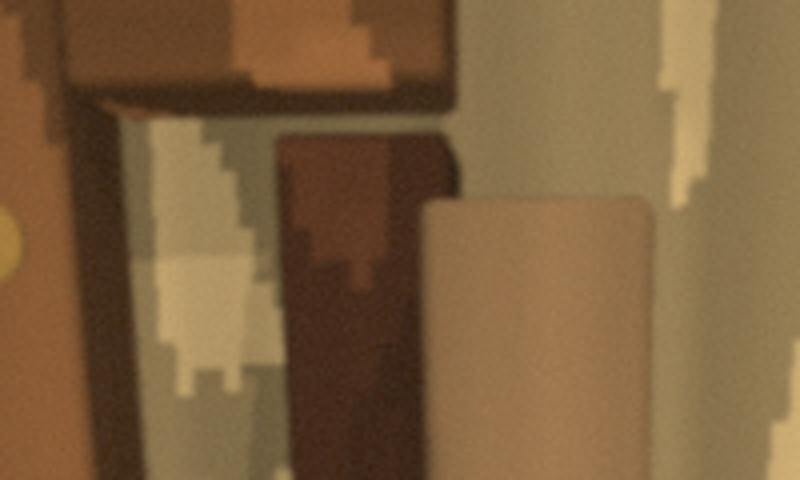

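Emit:
{"name": "jog_arm", "arguments": {"steps": "10 -5.6 0 -2.5 0 -0.6 0;10 -5.6 0 -2.2 0 -0.5 0;10 -5.6 0 -2.2 0 -0.5 0;10 -5.6 0 -2.2 0 -0.5 0"}}

```text
time: 25.55
eef_pos: [0.6125, -0.1507, 0.043]
tool_rot: [-0.0, 0.022, 1.0, 0.001]
wrist_force: [-9.8, -0.1, 2.5]
finger_gap: 0.0187
```

```bash
python3 -c "
from wm import *
wm('w14')
for n,b in (('scene',(230,130,430,280)),('side',(190,90,410,320))):
    crop(manip.camera(n),*b,{'scene':2,'side':1.8}[n],f'pics/f_{n}.png')
a=cv2.imread('pics/f_scene.png');b=cv2.imread('pics/f_side.png'); c=np.zeros((max(a.shape[0],b.shape[0]),a.shape[1]+b.shape[1],3),np.uint8);c[:a.shape[0],:a.shape[1]]=a;c[:b.shape[0],a.shape[1]:]=b;cv2.imwrite('pics/f.png',c)"
```

```text
F [-9.98 -0.26  2.42] sd [0.3  0.23 0.44] T [-0.061  2.253  0.005] P [ 0.6125 -0.1507  0.0429]
t 25.95 pos [ 0.6124 -0.1507  0.0429] yaw 177.5 z [-0.     0.003 -1.   ] F [-9.7   0.14  2.3 ] gap 18.7 q [-0.35  0.36  0.08  1.3   0.   -1.88]
railL 187 yaw -2.21 jig x mm 44.28
fenceback 164 yaw -2.17 jig x mm 61.2
block front 12 yaw -1.54 jig x mm 41.86
fence front 10 yaw 4.86 jig x mm 42.26
backrail front (81) 53 yaw 0.37 jig x mm 76.78
```

View pics/f.png

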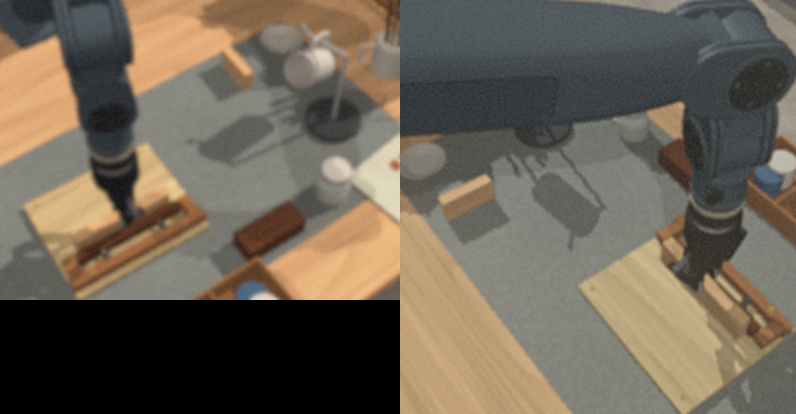

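View pics/w14.png

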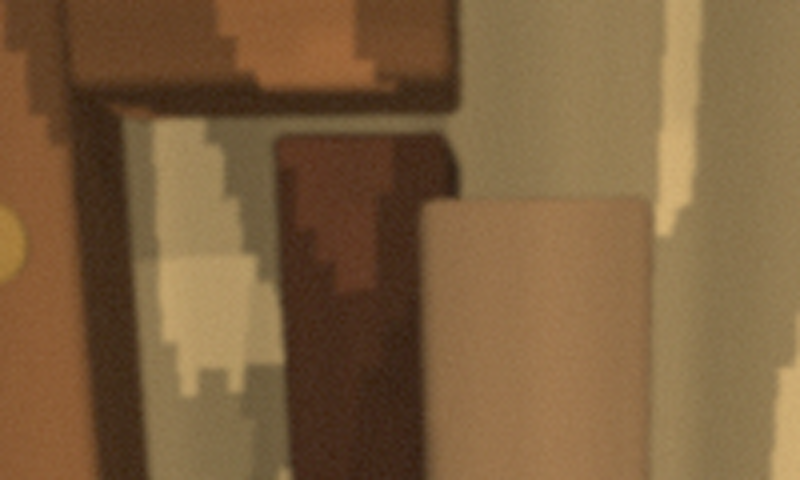

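```bash
python3 -c "
from station import manip
print(manip.hand_in())"
```

```text
the job is handed in; nothing more can be done
None
```

I hung the mug on the hook, then stood the rail on edge on the jig and pressed it against the sprung fence. I handed in at about 26 s, with the arm still holding the rail there.

**Mug:** the last scene picture shows it hanging by its handle on the stand's hook arm, clear of the jig. The side picture showed the same before I moved on to the rail.

**Rail (last checks):**

| Check | Reading |
|---|---|
| Push on the fence | about 10.0 N, of which I put roughly 0.8 N down to friction with the board |
| Fence face against the end blocks | about 0.4 mm past flush by its front edge |
| Squareness to the fence | rail and fence parallel to within about 0.1° |
| Centring along the fence | within about 0.5 mm, last measured one small step before the end |
| Downward load on the board | about 2.4 N |

- **Flushness is the weakest check:** the front and back edges of the fence disagreed by about 1 mm in the wrist picture. The back edge put the fence about 1 mm past flush. I went by the force and the front edge.
- **Earlier overshoot:** I briefly pushed the fence about 1–1.5 mm too far and backed it off before finishing.
- **Network fit of the rail while pressed:** the gripper hid much of the rail, so this fit was poor and put it about 2 mm short. I did not use it.
- **Other things on the bench:** I touched none of them as far as the pictures show, but I did not re-measure their positions at the end.

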